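# Seat the loading lever on a rock disc and note its travel

## Task

On the small loading press, push the blue pad of the lever down gently until the resistance clearly firms up (the ram has met the rock disc hidden in the black holder), lean on it firmly for a moment without crushing the disc, then let go; the lever stays where you leave it. Then note how far it travelled: slide the red cursor down its column until its foot rests on the lever's brass pin, and leave both there. Leave the loose things around the press where they are.

Things in the scene. Friction and masses are not known exactly. Their poses are not given: they have to be found in the camera images.
- press: the press: grey base plate 170 x 420 x 20 mm, fixed. Origin on the bench; y runs along the lever from pivot to blue pad, z up. In this frame (mm): lever pivot (0, -150, 120); plate x -65..105, y -210..210; the cursor's square steel column (12 mm) stands at (60, 10), top z 228; a white scale plate (4 x 30) beside it at (60, 36), top z 225
- holder: black square holder on the plate, 96 x 96 x 70 mm high, open on top, 90 mm from the pivot; origin at its underside's centre. Inside is a rock disc under a sprung steel load cap (15 N per mm at the cap); how high they reach differs each time: cap top 9 to 27 mm below the rim. Above 60 N at the cap, about 20 N of push on the blue pad, the disc is crushed
- lever: black balanced lever with black counterweight; origin on the pivot axis, y along the beam to the pad, z up off the beam. Starts raised, sloping up 0.23 to 0.28 rad to the pad; pushed down, its steel ram meets the load cap at a slope between +0.12 and -0.08 rad (pad travel some 30 to 100 mm). Stiff-jointed: it stays where it is left
- lever_pad (a point): centre of the flat top of the blue pad at the lever's end, 280 mm from the pivot; 60 mm across x 50 mm along the lever, sloping with it. Moving it freely takes about 3 N; once the ram meets the cap the push rises about 1.5 N per mm. A push of 10 to 16 N held for half a second seats it; released, it rises a few mm and stays resting on the cap
- lever_pin (a point): centre line of the brass index pin, 10 mm diameter, sticking out sideways (press +x) from the lever 160 mm from the pivot, at the place under the cursor's foot; the pin's top is 5 mm above this point
- cursor_foot (a point): underside of the red cursor's foot, a flat face 34 x 36 mm above the pin; its axes are the press's. The cursor is noted right when this face rests on the pin's top, i.e. 5 mm above lever_pin, within 3 mm
- cursor_knob (a point): centre of the top of the cursor's round red knob, 32 mm diameter, 42 mm above the foot's underside and 72 mm to its side (press +x, 45 mm from the column). Push down here
- cursor (a joint): how far the red cursor is slid down its column (m), 0 at the top, at most 0.11; starts near the top. Friction holds it (about 1 N to push it down). It stops on the pin with a clear rise in force: 4 to 6 N more tells that it rests; some 9 N more would begin to drive the lever deeper
- core_disc: loose spare rock disc, 60 mm diameter, 25 mm high, origin at its underside's centre; leave alone
- brass_weight: loose brass weight, 48 mm diameter, 58 mm high, origin at its underside's centre; leave alone
- spanner: loose steel spanner, 160 mm long, lying flat; leave alone
- oil_jar: loose small amber jar with black cap, 52 mm diameter, 60 mm high, origin at its underside's centre; leave alone

How it is judged:
By the outcome, as a careful person would: the job done as asked, in the order asked, and still so for the second after the job is handed in, with the robot touching nothing.
It also fails if it takes over 58 s, if anything falls off the work surface, if the arm or the gripper's body presses on something with over 40 N, if the wrist force passes 120 N, or if a joint passes its speed limit or range.

## Robot

A 6-joint arm with a two-finger parallel gripper is mounted at the origin on the work surface. World frame = base frame: x ahead of the robot, y to its left, z up, the work surface at z = 0. Lengths are in mm, angles in degrees, forces in N, time in s.
With the tool pointing down it reaches from about 300 to 850 mm from the base axis. Payload 4.2 kg.
Tool frame: the origin (TCP) lies at the very end of the fingers, on their centre line; the grasp point (between the pads) lies 19 mm behind it (env.grip_depth is the distance from the TCP to the grasp point, in mm); z points along the fingers, y is the line along which they close (so a half turn about z gives the same grasp; the last joint's range is limited). The gripper opens to 91 mm and grips with 3 to 60 N. Pads are 32 mm wide; open, the fingers measure 118 mm over their backs; the gripper's body (76 mm by 178 mm) begins 60 mm behind the grasp point.
Start: joints at [75.115, 18.312, 89.639, -0, 72.044, -1.146], TCP at [136.569, 558.563, 213.976] pointing down, gripper open.
Joint ranges: [-177.97, 177.97], [-48.28, 115.42], [12.27, 149.76], [-77.06, 257.06], [2.81, 150.46], [-146.56, 146.56]. Speed limits (degrees/s): [147.25, 147.25, 180, 180, 180, 180].

## Interface

Orientations are given as [roll, pitch, yaw] about the fixed x, y, z axes, in that order (R = Rz(yaw) Ry(pitch) Rx(roll)).
In Python, from workcell import env, cams gives the robot as it stands.
- The arm moves only by the tool apply_moves, never from a script. Its argument "deltas" is a list of rows, each a list of 5 numbers: the shift along the tool's x, y, z in m, then the turn about the tool's z in rad, then the opening, from -1 (shut) to 1 (fully open), so that 0 is half open. In form: [[tx, ty, tz, roll, gripper], ...]. A call has 1 to 5 rows; each row is the pose to reach, as a shift and turn from the pose commanded when the call began, along the tool's axes at that moment; what a row does not reach only later rows make up. A row lasts 1/10 s, in which the tool goes at most 50 mm and 8.59 degrees, less where a joint would pass 70% of its speed; a pose out of reach is approached as far as the arm can. A call with a gripper value outside its range is refused whole. The fingers move at their own pace and stop on an object; "grip_force" is the grip in N (left out, the last holds). Time passes only in rows, so rows that repeat a pose let the fingers close. It gives the time, the measured TCP pose, the force, the opening and the grip force at its end, in the units of the state.
- env.state(): the state, without advancing time (a new reading comes with each control period).
- cams.grab_frame(name): name is "scene" or "top" or "wrist"; returns the picture (400x640x3 uint8, blue, green, red); there is no depth.
- cams.get_calibration(name): a dict with "mtx" (3x3 intrinsics, pixels), "eye" and "attitude" of the camera in the world; the wrist camera has in their place "tool_from_camera" (4x4, takes a point from camera to tool coordinates, whose origin is the TCP and whose axes are the flange's). Camera axes: x right, y down, z forward; pixel columns grow to the right and rows downward; lengths in mm; the calibration is good to about 2 mm. The wrist camera is an equidistant fisheye: a pixel r from the principal point sees the ray r / f radians off the axis. A picture is of the moment at which its call begins: read the wrist's pose just before it. get_calibration takes no time and is no camera call.
- env.job_done(): hands the job in; it is judged then, once.
The state is a dict: "time_s": time; "qpos": joint angles; "qvel": joint speeds; "effort": joint torques, N m; "ee_pos": TCP position; "ee_rot": TCP orientation; "force": force on the tool from outside, world axes, zero at the start; "torque": the same for the moment, N m; "gripper_width": finger opening in mm; "gripper_force": force on a finger pad.
Only numpy, scipy, OpenCV 4.12 (cv2) and the standard library are available. Lean on these libraries where they do the work, as an engineer would, in place of code of your own. Each camera call takes 0.05 s, during which the arm holds its last target. There are 200 camera calls.

## Working session

There is one attempt and no reset: what is moved stays moved. The work goes in short steps, Python scripts to look and compute and a tool call to move; the robot and the scene stay as the last step left them, time stands still between calls to the robot, and variables do not carry over. Pictures are saved under pics/ and viewed, at most 10 in all, crops included, and the job is handed in when it is done.

Besides the shell and the picture viewer there is one more tool, called after "Emit:" as name(argument=value, ...), one argument or row to a line, values as JSON. apply_moves: Moves the arm, as the interface text tells. Its arguments: {"type":"object","properties":{"deltas":{"type":"array"},"grip_force":{"type":"number"}},"required":["deltas"]}

```bash
mkdir -p pics
python3 - <<'E'
from workcell import env,cams
import cv2
for n in ["scene","top"]:
    cv2.imwrite(f"pics/{n}0.png",cams.grab_frame(n))
    c=cams.get_calibration(n); print(n,c)
print(cams.get_calibration("wrist"))
print(env.state())
E
```

```text
scene {'mtx': array([[425.90448612,   0.        , 320.23776138],
       [  0.        , 425.90448612, 200.53969768],
       [  0.        ,   0.        ,   1.        ]]), 'eye': array([1097.50973578,  318.81923659,  705.23027371]), 'attitude': array([-132.29273292,   -0.24274287,  122.72777804])}
top {'mtx': array([[367.85888999,   0.        , 317.23171612],
       [  0.        , 367.85888999, 196.46349825],
       [  0.        ,   0.        ,   1.        ]]), 'eye': array([536.6358572 , -45.52568218, 951.45040459]), 'attitude': array([-177.08085294,    1.56952821,  -88.99852879])}
{'mtx': array([[309.70691629,   0.        , 324.80182574],
       [  0.        , 309.70691629, 200.29945428],
       [  0.        ,   0.        ,   1.        ]]), 'tool_from_camera': array([[ 2.99808296e-04, -9.59419072e-01, -2.81983963e-01,
         7.97895399e+01],
       [ 9.99999590e-01,  4.66049050e-05,  9.04642009e-04,
         2.71952692e-01],
       [-8.54788961e-04, -2.81984118e-01,  9.59418692e-01,
        -1.68695032e+02],
       [ 0.00000000e+00,  0.00000000e+00,  0.00000000e+00,
         1.00000000e+00]])}
{'time_s': 0.1, 'qpos': array([ 7.51141511e+01,  1.83463956e+01,  8.96977513e+01,  1.07615993e-03,
        7.20449344e+01, -1.14478956e+00]), 'qvel': array([ 0.01242987, -0.08705608, -0.24167079,  0.06836239,  0.02801525,
       -0.07904291]), 'effort': array([ 5.25118539e-04, -4.13331985e+01, -2.32511115e+01,  7.29531026e-02,
        4.21947800e-02, -4.11807036e-05]), 'ee_pos': array([136.45020639, 558.11663475, 213.2315078 ]), 'ee_rot': array([-1.79910957e+02, -2.80278402e-03,  1.66258606e+02]), 'force': array([ 0.34720685, -0.25275673, -0.39248943]), 'torque': array([-0.06195656,  0.01451657, -0.02791462]), 'gripper_force': 0.0, 'gripper_width': 91.09745523193727}
```

View pics/scene0.png

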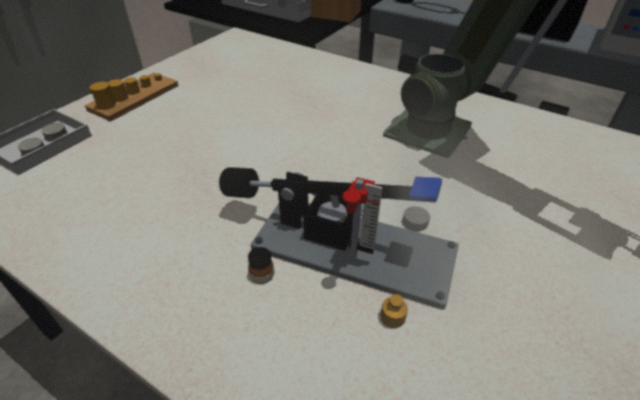

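View pics/top0.png

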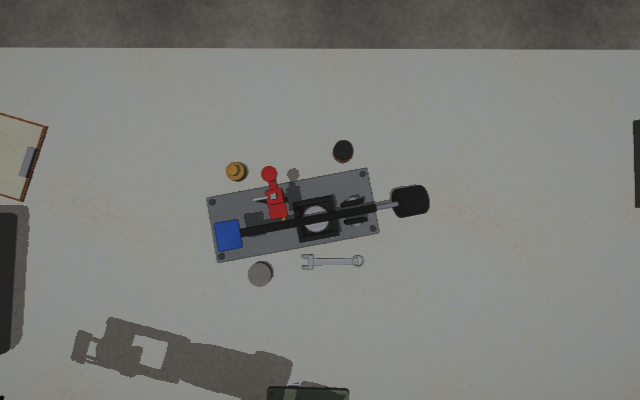

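```bash
cat > h.py <<'E'
from workcell import env,cams
import numpy as np,cv2
from scipy.spatial.transform import Rotation as R
from scipy.optimize import least_squares
def proj(n,P):
    c=cams.get_calibration(n); A=R.from_euler('xyz',c['attitude'],degrees=True).as_matrix()
    p=(np.atleast_2d(P)-c['eye'])@A; q=p@c['mtx'].T
    return q[:,:2]/q[:,2:]
def mask(n,im):
    h=cv2.cvtColor(im,cv2.COLOR_BGR2HSV); 
    if n=='blue': m=(h[...,0]>105)&(h[...,0]<130)&(h[...,1]>130)&(h[...,2]>50)
    else: m=((h[...,0]<6)|(h[...,0]>174))&(h[...,1]>170)&(h[...,2]>80)
    return m.astype(np.uint8)
def tri(uvt,uvs):
    f=lambda P:np.r_[proj('top',P)[0]-uvt,proj('scene',P)[0]-uvs]
    r=least_squares(f,[550,60,150]); return r.x,r.fun
E
python3 - <<'E'
from h import *
T=cv2.imread('pics/top0.png');S=cv2.imread('pics/scene0.png')
for n,im in(('top',T),('scene',S)):
    for c in('blue','red'):
        m=mask(c,im);k,l,st,ce=cv2.connectedComponentsWithStats(m)
        print(n,c,[(st[i].tolist(),ce[i].round(1).tolist()) for i in range(1,k) if st[i][4]>20])
def f(p):
    c,s=np.cos(p[2]),np.sin(p[2])
    C=np.array([[105,210],[105,-210],[-65,-210],[-65,210]],float)
    W=np.c_[p[0]+c*C[:,0]-s*C[:,1],p[1]+s*C[:,0]+c*C[:,1],np.full(4,20)]
    return np.r_[(proj('top',W)-[[207,198],[367,168],[379,233],[219,263]]).ravel(),(proj('scene',W[[0]])-[[443,300]]).ravel(),(proj('scene',W[[3]])-[[458,243]]).ravel()]
r=least_squares(f,[520,60,.2]);print(r.x,r.fun.round(1))
a=cv2.resize(T[150:280,195:395],None,fx=4,fy=4,interpolation=cv2.INTER_CUBIC)[:, :800]
b=cv2.resize(S[165:305,245:465],None,fx=3.5,fy=3.5,interpolation=cv2.INTER_CUBIC)
cv2.imwrite('pics/a.png',cv2.convertScaleAbs(a,alpha=2));cv2.imwrite('pics/b.png',cv2.convertScaleAbs(b,alpha=1.7))
E
```

```text
top blue [([214, 219, 28, 33, 711], [227.7, 235.0])]
top red [([262, 166, 26, 53, 639], [273.9, 194.2])]
scene blue [([422, 179, 18, 18, 240], [431.0, 186.4])]
scene red [([343, 183, 24, 20, 280], [353.5, 193.9])]
[5.14703968e+02 3.87891306e+01 1.99038483e-01] [-1.1 -0.4  0.8 -0.4  1.6  0.7 -2.   0.6  0.7  2.3 -1.5 -2.6]
```

View pics/a.png

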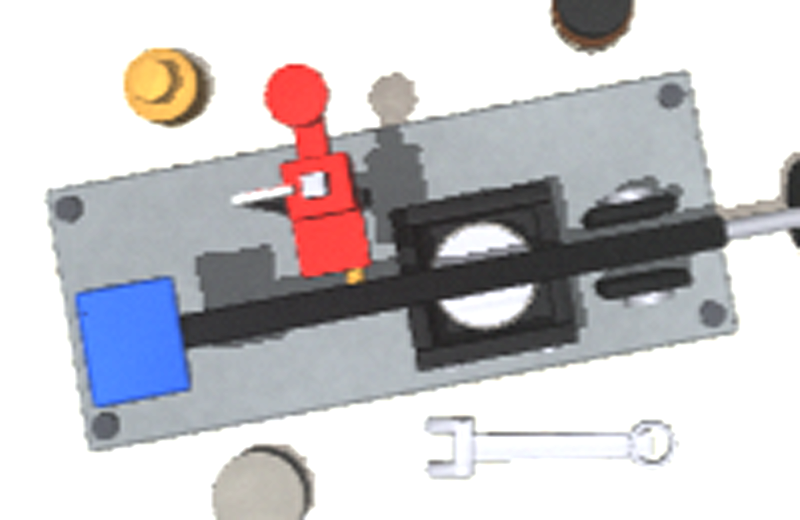

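View pics/b.png

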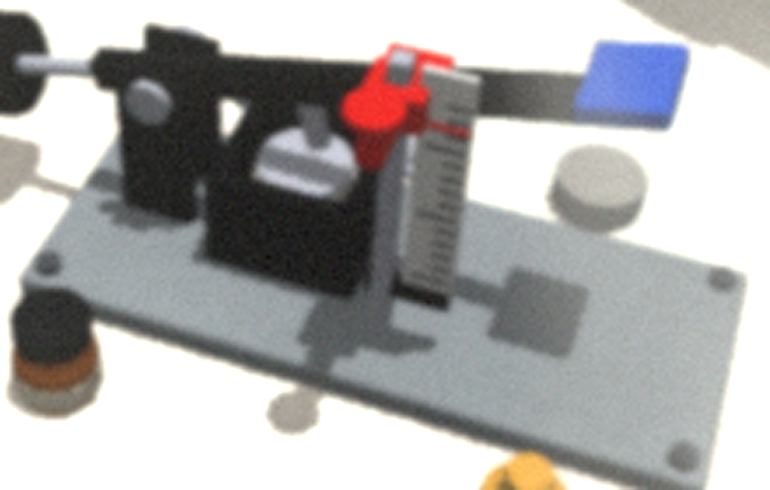

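Run:
```python
from h import *
a=lambda L:np.array(L)/4+[195-.375,150-.375]
b=lambda L:np.array(L)/3.5+[245-.36,165-.36]
tc=a([[48,190],[688,72],[737,330],[92,450]]);sc=b([[22,280],[745,280]])
pt,ps=a([133.5,341]),b([634,80]); kt,ks=a([297,96]),b([375,112])
col_t=a([314,185]) # column top
def W(p,P):
    P=np.atleast_2d(P).astype(float);c,s=np.cos(p[2]),np.sin(p[2])
    return np.c_[p[0]+c*P[:,0]-s*P[:,1],p[1]+s*P[:,0]+c*P[:,1],P[:,2]]
C=[[105,210,20],[105,-210,20],[-65,-210,20],[-65,210,20]]
def f(p):
    th,h,zk=p[3:]
    pad=[0,-150+280*np.cos(th)-h*np.sin(th),120+280*np.sin(th)+h*np.cos(th)]
    kn=[105,10,zk]
    w=W(p,C)
    return np.r_[(proj('top',w)-tc).ravel(),(proj('scene',w[[1,3]])-sc).ravel(),
     (proj('top',W(p,pad))-pt).ravel(),(proj('scene',W(p,pad))-ps).ravel(),
     (proj('top',W(p,kn))-kt).ravel(),(proj('scene',W(p,kn))-ks).ravel(),(proj('top',W(p,[60,10,228]))-col_t).ravel(),(h-12)/10]
r=least_squares(f,[520,40,.2,.25,10,230],x_scale=[10,10,.1,.1,10,10]);p=r.x
print(p.round(3));print(r.fun.round(1))
th,h,zk=p[3:]
pad=W(p,[0,-150+280*np.cos(th)-h*np.sin(th),120+280*np.sin(th)+h*np.cos(th)])[0]
print('pad',pad,tri(pt,ps));print('knob',W(p,[105,10,zk]),tri(kt,ks))
np.save('p.npy',p)
```

```text
[5.16426e+02 4.27070e+01 1.98000e-01 2.29000e-01 1.39560e+01 2.26073e+02]
[-2.2 -0.3 -0.3 -0.7  0.1  1.  -2.2  0.7 -2.6 -1.7  0.5 -2.9 -0.9 -0.1
 -1.5  0.2 -0.6 -0.1 -1.4  0.  -1.1 -0.2  0.2]
pad [492.88257841 159.91647829 197.05459901] (array([491.56819905, 160.38365454, 196.48526498]), array([-1.08058495,  0.51445272, -1.06503965,  0.14197033]))
knob [[617.40081332  73.1900319  226.0730426 ]] (array([616.27926807,  73.73226422, 225.47720425]), array([-0.84179038,  0.48608727, -0.82632327,  0.03409023]))
```

Emit:
apply_moves(
  deltas=[
    [-0.033, -0.022, -0.006, 0.14, -1],
    [-0.066, -0.045, -0.012, 0.28, -1],
    [-0.099, -0.067, -0.018, 0.42, -1],
    [-0.132, -0.09, -0.024, 0.56, -1],
    [-0.165, -0.112, -0.03, 0.7, -1],
  ],
  grip_force=20,
)

```text
time_s: 0.6
ee_pos: [270.9, 409.0, 243.9]
ee_rot: [-180.0, 0.0, 125.8]
force: [0.5, -0.2, -1.0]
gripper_width: 54.0
gripper_force: 0.0
```

Emit:
apply_moves(
  deltas=[
    [-0.042, 0.004, 0, 0.086, -1],
    [-0.084, 0.009, 0, 0.173, -1],
    [-0.126, 0.013, 0, 0.26, -1],
    [-0.168, 0.018, 0, 0.346, -1],
    [-0.21, 0.022, 0, 0.433, -1],
  ],
)

```text
time_s: 1.1
ee_pos: [412.7, 252.5, 243.7]
ee_rot: [-180.0, -0.0, 101.1]
force: [0.5, 0.2, 0.0]
gripper_width: 14.3
gripper_force: 0.0
```

Emit:
apply_moves(
  deltas=[
    [-0.03, 0.018, 0, 0, -1],
    [-0.06, 0.036, 0.003, 0, -1],
    [-0.085, 0.051, 0.008, 0, -1],
    [-0.101, 0.061, 0.015, 0, -1],
    [-0.101, 0.061, 0.018, 0, -1],
  ],
)

```text
time_s: 1.6
ee_pos: [492.4, 165.2, 224.8]
ee_rot: [-179.9, 0.0, 101.2]
force: [-0.1, 0.1, 0.4]
gripper_width: 0.6
gripper_force: 0.0
```

Emit:
apply_moves(
  deltas=[
    [0, 0, 0, 0, -1],
    [0, 0, 0.003, 0, -1],
    [0, 0, 0.006, 0, -1],
    [0, 0, 0.008, 0, -1],
    [0, 0, 0.01, 0, -1],
  ],
)

```text
time_s: 2.1
ee_pos: [491.3, 167.4, 215.9]
ee_rot: [180.0, -0.0, 101.4]
force: [-0.6, 0.7, 0.3]
gripper_width: 0.4
gripper_force: 0.0
```

Run:
```python
from h import *
s=env.state();print(s['ee_pos'],s['ee_rot'],s['force'],s['time_s'])
T=cams.grab_frame('top');S=cams.grab_frame('scene')
a=cv2.resize(T[150:280,195:395],None,fx=3,fy=3,interpolation=cv2.INTER_CUBIC)
b=cv2.resize(S[125:305,265:465],None,fx=3,fy=3,interpolation=cv2.INTER_CUBIC)[:390]
o=np.zeros((800,600,3),np.uint8)
o[:390]=a; o[400:790]=b
cv2.imwrite('pics/c.png',cv2.convertScaleAbs(np.rot90(o) if 0 else cv2.hconcat([a[:,:400],b[:,150:550]]),alpha=1.7))
```

```text
[491.25985158 167.41025306 215.91795185] [ 1.79988766e+02 -7.32835582e-03  1.01396150e+02] [-0.60780976  0.68352225  0.28557107] 2.1
```

View pics/c.png

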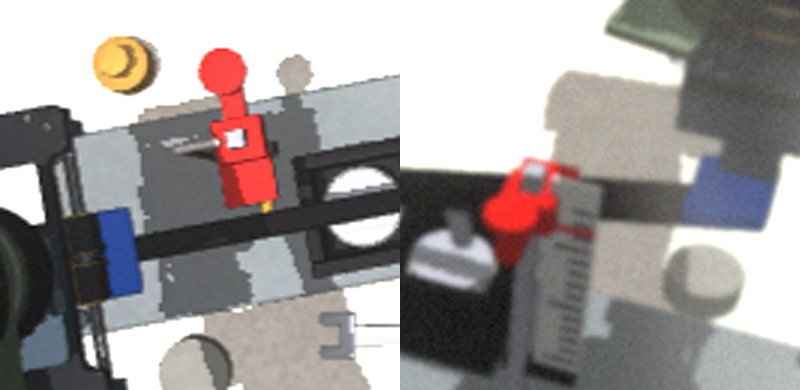

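Emit:
apply_moves(
  deltas=[
    [-0.003, 0, 0.001, 0, -1],
    [-0.006, 0, 0.003, 0, -1],
    [-0.006, 0, 0.006, 0, -1],
    [-0.006, 0, 0.009, 0, -1],
    [-0.006, 0, 0.012, 0, -1],
  ],
)

```text
time_s: 2.7
ee_pos: [492.8, 161.5, 204.1]
ee_rot: [180.0, -0.1, 101.3]
force: [-1.0, 1.4, 2.8]
gripper_width: 0.7
gripper_force: 1.4
```

Emit:
apply_moves(
  deltas=[
    [0, 0, 0.001, 0, -1],
    [0, 0, 0.003, 0, -1],
    [0, 0, 0.005, 0, -1],
    [0, 0, 0.006, 0, -1],
    [0, 0, 0.007, 0, -1],
  ],
)

```text
time_s: 3.2
ee_pos: [492.9, 161.3, 197.0]
ee_rot: [180.0, -0.0, 101.3]
force: [-0.1, 1.5, 3.4]
gripper_width: 0.5
gripper_force: 1.4
```

Emit:
apply_moves(
  deltas=[
    [0, 0, 0.002, 0, -1],
    [0, 0, 0.004, 0, -1],
    [0, 0, 0.006, 0, -1],
    [0, 0, 0.008, 0, -1],
    [0.001, 0, 0.01, 0, -1],
  ],
)

```text
time_s: 3.7
ee_pos: [492.6, 161.7, 186.7]
ee_rot: [-180.0, 0.0, 101.4]
force: [0.6, -0.5, 2.5]
gripper_width: 0.7
gripper_force: 1.4
```

Emit:
apply_moves(
  deltas=[
    [0, 0, 0.002, 0, -1],
    [0, 0, 0.004, 0, -1],
    [0, 0, 0.005, 0, -1],
    [0, 0, 0.007, 0, -1],
    [0.001, 0, 0.008, 0, -1],
  ],
)

```text
time_s: 4.2
ee_pos: [492.4, 162.6, 178.7]
ee_rot: [-180.0, 0.1, 101.4]
force: [1.0, -1.6, 3.3]
gripper_width: 0.2
gripper_force: 1.3
```

Emit:
apply_moves(
  deltas=[
    [0, 0, 0.001, 0, -1],
    [0, 0, 0.003, 0, -1],
    [0, 0, 0.004, 0, -1],
    [0, 0, 0.005, 0, -1],
    [0.001, 0, 0.006, 0, -1],
  ],
)

```text
time_s: 4.7
ee_pos: [492.2, 163.7, 172.9]
ee_rot: [-180.0, 0.0, 101.4]
force: [0.5, -1.3, 2.8]
gripper_width: 0.4
gripper_force: 1.3
```

Emit:
apply_moves(
  deltas=[
    [0, 0, 0.001, 0, -1],
    [0, 0, 0.003, 0, -1],
    [0, 0, 0.004, 0, -1],
    [0, 0, 0.005, 0, -1],
    [0.001, 0, 0.006, 0, -1],
  ],
)

```text
time_s: 5.2
ee_pos: [492.0, 164.7, 166.9]
ee_rot: [180.0, 0.0, 101.4]
force: [1.0, -1.6, 2.4]
gripper_width: 0.2
gripper_force: 1.3
```

Emit:
apply_moves(
  deltas=[
    [0, 0, 0.001, 0, -1],
    [0, 0, 0.003, 0, -1],
    [0, 0, 0.004, 0, -1],
    [0, 0, 0.005, 0, -1],
    [0.001, 0, 0.006, 0, -1],
  ],
)

```text
time_s: 5.7
ee_pos: [491.9, 165.6, 161.1]
ee_rot: [180.0, 0.1, 101.4]
force: [0.3, -2.2, 5.4]
gripper_width: 0.4
gripper_force: 2.8
```

Emit:
apply_moves(
  deltas=[
    [0, 0, 0.001, 0, -1],
    [0, 0, 0.002, 0, -1],
    [0, 0, 0.002, 0, -1],
  ],
)

```text
time_s: 6.0
ee_pos: [491.8, 165.7, 159.4]
ee_rot: [180.0, 0.0, 101.4]
force: [-1.1, -0.9, 5.6]
gripper_width: 0.1
gripper_force: 3.1
```

Emit:
apply_moves(
  deltas=[
    [0, 0, 0.001, 0, -1],
    [0, 0, 0.002, 0, -1],
    [0, 0, 0.002, 0, -1],
  ],
)

```text
time_s: 6.3
ee_pos: [491.8, 165.9, 157.8]
ee_rot: [180.0, 0.0, 101.4]
force: [-1.6, -0.3, 9.3]
gripper_width: 0.4
gripper_force: 4.2
```

Emit:
apply_moves(
  deltas=[
    [0, 0, 0.001, 0, -1],
    [0, 0, 0.002, 0, -1],
    [0, 0, 0.002, 0, -1],
  ],
)

```text
time_s: 6.6
ee_pos: [491.8, 166.1, 156.2]
ee_rot: [179.9, -0.0, 101.3]
force: [-1.4, -0.2, 10.4]
gripper_width: 0.4
gripper_force: 5.2
```

Emit:
apply_moves(
  deltas=[
    [0, 0, 0.001, 0, -1],
    [0, 0, 0.0015, 0, -1],
    [0, 0, 0.0015, 0, -1],
  ],
)

```text
time_s: 6.9
ee_pos: [491.8, 166.2, 155.1]
ee_rot: [179.9, -0.0, 101.3]
force: [-2.9, 0.1, 13.0]
gripper_width: 0.6
gripper_force: 6.5
```

Hold in the 10–16 N band for longer than half a second.

Emit:
apply_moves(
  deltas=[
    [0, 0, 0, 0, -1],
    [0, 0, 0, 0, -1],
    [0, 0, 0, 0, -1],
  ],
)

```text
time_s: 7.2
ee_pos: [491.8, 166.2, 155.1]
ee_rot: [179.9, -0.0, 101.3]
force: [-3.2, -0.3, 13.3]
gripper_width: 0.7
gripper_force: 6.5
```

Emit:
apply_moves(
  deltas=[
    [0, 0, 0, 0, -1],
    [0, 0, 0, 0, -1],
    [0, 0, 0, 0, -1],
    [0, 0, 0, 0, -1],
  ],
)

```text
time_s: 7.6
ee_pos: [491.8, 166.2, 155.1]
ee_rot: [179.9, -0.0, 101.3]
force: [-3.2, 0.2, 13.9]
gripper_width: 0.4
gripper_force: 6.5
```

Emit:
apply_moves(
  deltas=[
    [0, 0, -0.003, 0, -1],
    [0, 0, -0.008, 0, -1],
    [0, 0, -0.018, 0, -1],
    [0, 0, -0.045, 0, -1],
    [0, 0, -0.085, 0, -1],
  ],
)

```text
time_s: 8.1
ee_pos: [490.2, 165.4, 237.4]
ee_rot: [-179.7, 0.0, 101.3]
force: [0.2, 0.1, 0.3]
gripper_width: 0.4
gripper_force: 0.0
```

Emit:
apply_moves(
  deltas=[
    [-0.01, 0.009, -0.015, 0, -1],
    [-0.04, 0.036, -0.02, 0, -1],
    [-0.07, 0.064, -0.02, 0, -1],
    [-0.1, 0.091, -0.02, 0, -1],
    [-0.115, 0.105, -0.02, 0, -1],
  ],
)

```text
time_s: 8.6
ee_pos: [619.3, 71.7, 258.0]
ee_rot: [-180.0, 0.1, 101.2]
force: [-0.1, -0.4, 1.0]
gripper_width: 0.4
gripper_force: 0.0
```

Emit:
apply_moves(
  deltas=[
    [0, 0, 0.003, 0, -1],
    [0, 0, 0.008, 0, -1],
    [0, 0, 0.012, 0, -1],
  ],
)

```text
time_s: 8.9
ee_pos: [616.2, 74.5, 245.9]
ee_rot: [-179.9, -0.0, 101.4]
force: [-0.9, -0.2, -0.7]
gripper_width: 0.6
gripper_force: 0.0
```

Run:
```python
from h import *
s=env.state();print(s['ee_pos'],s['ee_rot'],s['force'],s['time_s'])
T=cams.grab_frame('top');S=cams.grab_frame('scene')
a=cv2.resize(T[130:260,195:328],None,fx=3,fy=3,interpolation=cv2.INTER_CUBIC)
b=cv2.resize(S[145:275,315:448],None,fx=3,fy=3,interpolation=cv2.INTER_CUBIC)
cv2.imwrite('pics/d.png',cv2.convertScaleAbs(cv2.hconcat([a,b]),alpha=1.7))
```

```text
[616.1638202   74.53953763 245.87711076] [-1.79916192e+02 -2.79891913e-02  1.01389574e+02] [-0.88133419 -0.23960055 -0.65936536] 8.9
```

View pics/d.png

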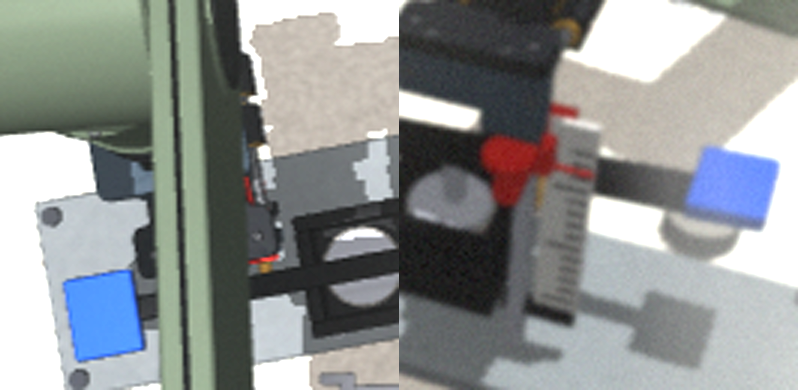

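Emit:
apply_moves(
  deltas=[
    [0, 0, 0.004, 0, -1],
    [0, 0, 0.008, 0, -1],
    [0, 0, 0.012, 0, -1],
    [0, 0, 0.015, 0, -1],
    [0, 0, 0.018, 0, -1],
  ],
)

```text
time_s: 9.5
ee_pos: [617.2, 74.0, 228.2]
ee_rot: [-180.0, -0.0, 101.3]
force: [-1.0, -0.7, 0.3]
gripper_width: 0.3
gripper_force: 0.5
```

Emit:
apply_moves(
  deltas=[
    [0, 0, 0.002, 0, -1],
    [0, 0, 0.004, 0, -1],
    [0, 0, 0.006, 0, -1],
    [0, 0, 0.008, 0, -1],
    [0, 0, 0.01, 0, -1],
  ],
)

```text
time_s: 10.0
ee_pos: [617.4, 73.9, 218.3]
ee_rot: [180.0, -0.0, 101.3]
force: [-0.5, -0.2, 1.6]
gripper_width: 0.5
gripper_force: 0.4
```

Run:
```python
from h import *
p=np.load('p.npy')
def W(P):
    c,s=np.cos(p[2]),np.sin(p[2]);return np.array([p[0]+c*P[0]-s*P[1],p[1]+s*P[0]+c*P[1],P[2]])
h=p[4]
f=lambda t:proj('scene',W([0,-150+280*np.cos(t[0])-h*np.sin(t[0]),120+280*np.sin(t[0])+h*np.cos(t[0])]))[0]-[427-1.5,206.7-.2]
r=least_squares(f,[.1]);print(r.x,r.fun,'pin z',120+160*np.sin(r.x),'knob stop',120+160*np.sin(r.x)+47)
```

```text
[0.06791268] [-0.51665819 -0.03523444] pin z [130.85767834] knob stop [177.85767834]
```

Emit:
apply_moves(
  deltas=[
    [0, 0, 0.002, 0, -1],
    [0, 0, 0.004, 0, -1],
    [0, 0, 0.006, 0, -1],
    [0, 0, 0.008, 0, -1],
    [0, 0, 0.01, 0, -1],
  ],
)

```text
time_s: 10.5
ee_pos: [617.3, 73.9, 208.3]
ee_rot: [180.0, -0.0, 101.3]
force: [-0.1, 0.1, 0.5]
gripper_width: 0.3
gripper_force: 0.4
```

Emit:
apply_moves(
  deltas=[
    [0, 0, 0.002, 0, -1],
    [0, 0, 0.004, 0, -1],
    [0, 0, 0.006, 0, -1],
    [0, 0, 0.008, 0, -1],
    [0, 0, 0.01, 0, -1],
  ],
)

```text
time_s: 11.0
ee_pos: [617.3, 73.9, 198.3]
ee_rot: [180.0, -0.0, 101.3]
force: [-0.8, 0.1, 1.8]
gripper_width: 0.4
gripper_force: 0.4
```

Emit:
apply_moves(
  deltas=[
    [0, 0, 0.001, 0, -1],
    [0, 0, 0.003, 0, -1],
    [0, 0, 0.005, 0, -1],
    [0, 0, 0.006, 0, -1],
    [0, 0, 0.007, 0, -1],
  ],
)

```text
time_s: 11.5
ee_pos: [617.4, 73.9, 191.4]
ee_rot: [180.0, -0.0, 101.3]
force: [0.4, -0.4, 0.5]
gripper_width: 0.6
gripper_force: 0.4
```

Emit:
apply_moves(
  deltas=[
    [0, 0, 0.001, 0, -1],
    [0, 0, 0.002, 0, -1],
    [0, 0, 0.003, 0, -1],
    [0, 0, 0.003, 0, -1],
  ],
)

```text
time_s: 11.9
ee_pos: [617.4, 73.8, 188.3]
ee_rot: [180.0, 0.0, 101.3]
force: [0.2, -0.1, 0.1]
gripper_width: 0.4
gripper_force: 0.0
```

Emit:
apply_moves(
  deltas=[
    [0, 0, 0.001, 0, -1],
    [0, 0, 0.002, 0, -1],
    [0, 0, 0.003, 0, -1],
  ],
)

```text
time_s: 12.2
ee_pos: [617.4, 73.8, 185.4]
ee_rot: [180.0, 0.0, 101.3]
force: [-0.5, -0.0, 1.1]
gripper_width: -0.0
gripper_force: 0.4
```

Emit:
apply_moves(
  deltas=[
    [0, 0, 0.0007, 0, -1],
    [0, 0, 0.0014, 0, -1],
    [0, 0, 0.002, 0, -1],
  ],
)

```text
time_s: 12.5
ee_pos: [617.4, 73.8, 183.4]
ee_rot: [180.0, -0.0, 101.3]
force: [-0.4, 0.4, 0.5]
gripper_width: 0.7
gripper_force: 0.4
```

Emit:
apply_moves(
  deltas=[
    [0, 0, 0.0007, 0, -1],
    [0, 0, 0.0014, 0, -1],
    [0, 0, 0.002, 0, -1],
  ],
)

```text
time_s: 12.8
ee_pos: [617.4, 73.9, 181.4]
ee_rot: [180.0, -0.0, 101.3]
force: [0.5, 0.1, 0.8]
gripper_width: 0.6
gripper_force: 0.4
```

Emit:
apply_moves(
  deltas=[
    [0, 0, 0.0005, 0, -1],
    [0, 0, 0.001, 0, -1],
    [0, 0, 0.0015, 0, -1],
  ],
)

```text
time_s: 13.1
ee_pos: [617.4, 73.9, 179.9]
ee_rot: [180.0, -0.0, 101.3]
force: [0.2, -0.5, 1.2]
gripper_width: 0.5
gripper_force: 0.4
```

Emit:
apply_moves(
  deltas=[
    [0, 0, 0.0005, 0, -1],
    [0, 0, 0.001, 0, -1],
    [0, 0, 0.0015, 0, -1],
  ],
)

```text
time_s: 13.4
ee_pos: [617.5, 73.9, 178.7]
ee_rot: [180.0, 0.0, 101.3]
force: [-0.6, -0.4, 3.3]
gripper_width: 0.3
gripper_force: 1.8
```

Emit:
apply_moves(
  deltas=[
    [0, 0, 0.0003, 0, -1],
    [0, 0, 0.0005, 0, -1],
    [0, 0, 0.0005, 0, -1],
  ],
)

```text
time_s: 13.7
ee_pos: [617.5, 73.9, 178.6]
ee_rot: [179.9, 0.0, 101.3]
force: [-0.7, -1.0, 5.1]
gripper_width: 0.4
gripper_force: 2.5
```

Emit:
apply_moves(
  deltas=[
    [0, 0, 0.0002, 0, -1],
    [0, 0, 0.0002, 0, -1],
    [0, 0, 0.0002, 0, -1],
  ],
)

```text
time_s: 14.0
ee_pos: [617.5, 73.9, 178.6]
ee_rot: [179.9, -0.0, 101.3]
force: [-0.3, -0.9, 5.0]
gripper_width: 0.6
gripper_force: 2.8
```

Rests firmly. Lift straight off and clear.

Emit:
apply_moves(
  deltas=[
    [0, 0, -0.002, 0, -1],
    [0, 0, -0.006, 0, -1],
    [0, 0, -0.02, 0, -1],
    [0, 0, -0.05, 0, -1],
    [0, 0, -0.09, 0, -1],
  ],
)

```text
time_s: 14.5
ee_pos: [616.1, 73.8, 266.4]
ee_rot: [-179.7, -0.0, 101.3]
force: [0.9, 0.1, -0.6]
gripper_width: 0.4
gripper_force: 0.0
```

Emit:
apply_moves(
  deltas=[
    [0.01, 0, -0.03, 0, -1],
    [0.05, 0, -0.05, 0, -1],
    [0.09, 0, -0.06, 0, -1],
    [0.13, 0, -0.06, 0, -1],
    [0.17, 0, -0.06, 0, -1],
  ],
)

```text
time_s: 15.0
ee_pos: [583.4, 242.0, 328.1]
ee_rot: [180.0, -0.0, 101.3]
force: [1.0, -0.5, -0.3]
gripper_width: 0.9
gripper_force: 0.0
```

Emit:
apply_moves(
  deltas=[
    [0.03, 0, 0, 0, -1],
    [0.06, 0, 0, 0, -1],
    [0.08, 0, 0, 0, -1],
    [0.08, 0, 0, 0, -1],
    [0.08, 0, 0, 0, -1],
  ],
)

```text
time_s: 15.5
ee_pos: [568.2, 318.6, 327.4]
ee_rot: [-180.0, 0.1, 101.4]
force: [-0.5, 0.2, -0.4]
gripper_width: 0.6
gripper_force: 0.0
```

Run:
```python
from h import *
s=env.state();print(s['ee_pos'],s['force'],s['time_s'])
T=cams.grab_frame('top');S=cams.grab_frame('scene')
a=cv2.resize(T[130:280,195:328],None,fx=3,fy=3,interpolation=cv2.INTER_CUBIC)
b=cv2.resize(S[155:305,315:448],None,fx=3,fy=3,interpolation=cv2.INTER_CUBIC)
cv2.imwrite('pics/e.png',cv2.convertScaleAbs(cv2.hconcat([a,b]),alpha=1.7))
```

```text
[568.21868235 318.57569434 327.44199226] [-0.45838551  0.15940923 -0.35856283] 15.5
```

View pics/e.png

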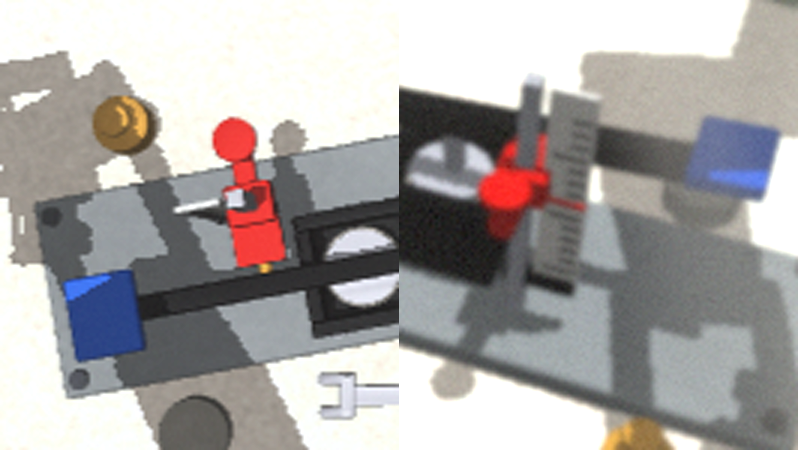

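The cursor is down on the pin, the lever is still where it was released, and the loose items haven't moved. The knob's new top is at about (505,187) in the right-hand panel of the last picture.

```bash
python3 -c "
from workcell import env
print(env.job_done())"
```

```text
the job is handed in; nothing more can be done
None
```

I handed the job in at about 15.6 s: I pushed the lever until the ram met the disc, held it at about 13–14 N for 0.7 s and released it, then slid the red cursor down until it firmed up at about 5 N on the brass pin; the final pictures show the lever where I released it, and I saw no loose items moved.

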